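# Take the squeeze-and-turn safety cap off a reagent jar

## Task

Open the amber reagent jar for weighing out: it is clamped in its bench holder and closed with a grey squeeze-and-turn safety cap. Squeeze the cap's two side tabs fully in with a moderate grip (15 to 20 N; a hard squeeze cracks it) and, keeping them in, turn the cap anticlockwise as seen from above just until you feel its stop, which stands at a different angle on each jar, and do not force it there or against a catch. Then lift it straight off the neck and set it down gently, top up and flat, in the steel tray; leave the tray, the small brown bottle, the check weight and the timer where they stand.

Things in the scene. Friction and masses are not known exactly. Their poses are not given: they have to be found in the camera images.
- jar: Round amber jar, 76 mm across, clamped in an aluminium holder (plate 126 x 126 x 12 mm, jaws 44 mm high) screwed to the bench: one fixed thing. Origin on the jar's axis at the bench, z up. Flat collar 68 mm across, 96 mm above the origin; neck 36 mm across, rim at 124 mm. At the start the cap's axes lie within 0.02 rad of the jar's.
- jar_neck (a point): Foot of the neck, on the axis, level with the collar. Round it on the collar stand two safety lugs, 28 to 33 mm from the axis and 5.5 mm high: keep the fingertips at least 7 mm above this point. Two bayonet lugs higher on the neck hook over lugs inside the cap and hold it down.
- cap: Grey plastic cap, 53 mm across, 35 mm high, 80 g, hollow below, ribbed skirt; loose, hooked on the neck with 1 mm play. Origin on its axis at the skirt's lower edge (1 mm above the collar at first), z up. Its springy liner pushes it up with 5 N, so it turns with 0.1 N m of drag. Anticlockwise it unhooks after 22 to 70 degrees, which differs from jar to jar, and meets a springy stop 5 degrees later (about 5 N m/rad): there it lifts straight off.
- tab_a (a point): Middle of the outer face of the tab on the cap's +y side, 19 mm above the cap's origin. The flat upright face is 20 mm wide from 8 to 30 mm above the origin, 12 mm below that; it stands 31.5 mm from the axis when out, 26 when fully in (63 and 52 mm over both tabs). A tab that is out butts its foot on a safety lug after 2 or 3 degrees of turn; both must be in by more than 4 mm to pass.
- tab_b (a point): the same on the tab on the cap's -y side
- cap_tab_a (a joint): how far the tab on the cap's +y side is pressed in (m): 0 out, 0.0055 fully in. Its spring pushes back with 4.5 N at first and 13 N fully in, and pushes it out again when let go.
- cap_tab_b (a joint): the same for the tab on the cap's -y side
- tray: Shallow stainless steel tray, 180 (its x) x 140 (its y) x 10 mm, walls and floor 2 mm, loose, about 0.45 kg. Origin at the centre of its underside; its floor's upper face is 2 mm above.
- bottle_oil: small brown bottle with a black cap, 35 mm across, 70 mm high, loose bystander; origin at the centre of its underside
- check_weight: knobbed metal check weight, 29 mm across, 50 mm high, loose bystander; origin at the centre of its underside
- timer: white bench timer leaning on its stand, 47 x 66 x 57 mm, loose bystander; origin at the centre of its underside
Things that resemble listed ones, but are neither listed nor needed, are in the scene too. Leave any red look-alike of the cap alone.

How it is judged:
By the outcome, as a careful person would: the job done as asked, in the order asked, and still so for the second after the job is handed in, with the robot touching nothing.
It also fails if it takes over 70 s, if anything falls off the work surface, if the arm or the gripper's body presses on something with over 40 N, if the wrist force passes 120 N, or if a joint passes its speed limit or range.

## Robot

A 6-joint arm with a two-finger parallel gripper is mounted at the origin on a cart in front of the work surface, level with it; the furniture and walls round the work are solid. World frame = base frame: x ahead of the robot, y to its left, z up, the work surface at z = 0. Lengths are in m, angles in degrees, forces in N, time in s.
With the tool pointing down it reaches from about 0.25 to 0.725 m from the base axis. Payload 9.7 kg.
Tool frame: the origin (TCP) lies midway between the tips of the shut fingers; the grasp point (between the pads) lies 19 mm behind it; z points along the fingers, y is the line along which they close (so a half turn about z gives the same grasp; the last joint's range is limited). The gripper opens to 85 mm and grips with 20 to 120 N. Pads are 22 mm wide; open, the fingers measure 114 mm over their backs; the gripper's body (76 mm by 85 mm) begins 54 mm behind the grasp point. The pads swing forward as they close: fully open they stand 13 mm farther back than shut.
Start: joints at [63.197, 4.979, 10.078, 95.1, 0, 90], TCP at [0.248, 0.491, 0.231] pointing down, gripper open.
Joint ranges: [-179.16, 179.16], [-48.56, 103.87], [-65.8, 70.77], [-126.05, 130.52], [-82.76, 87.17], [-180, 180]. Speed limits (degrees/s): [127.2, 127.2, 147.25, 180, 180, 180].

## Interface

Orientations are given as [roll, pitch, yaw] about the fixed x, y, z axes, in that order (R = Rz(yaw) Ry(pitch) Rx(roll)).
In Python, from workcell import bot gives the robot as it stands.
- The arm moves only by the shell command python3 -m crank 'ROWS' [FORCE]. ROWS is JSON, a list of rows, each an object with "gripper": the finger opening in mm, from 0 to 85.4; "travel": the shift along the tool's x, y, z in mm, a list of three; "twist": the turn, a rotation vector about the tool's x, y, z in rad, a list of three. In form: [{"gripper": gripper, "travel": [tx, ty, tz], "twist": [rx, ry, rz]}, ...]. A call has 1 to 12 rows; each row shifts and turns the commanded pose from where the row before left it, along the tool's axes as they then stand; what a row does not reach is not made up. A row lasts 1/8 s, in which the tool goes at most 62.5 mm and 10.7 degrees, less where a joint would pass 70% of its speed; a pose out of reach is approached as far as the arm can. A call is refused whole if a number of a shift passes 62.5 or a number of a turn 0.188, either way. A call with a gripper value outside its range is refused whole. The fingers move at their own pace and stop on an object; FORCE is the grip in N (left out, the last holds). Time passes only in rows, so rows that do not move let the fingers close. It gives the time, the measured TCP pose, the force, the opening and the grip force at its end, in the units of the state.
- bot.get_obs(): the state, without advancing time (a new reading comes with each control period).
- bot.camera(name): name is "scene" or "top" or "wrist"; returns the picture (384x512x3 uint8, red, green, blue); there is no depth.
- bot.calibration(name): a dict with "vfov" (degrees; the focal length in pixels is half the picture's height over the tangent of half this angle, whatever the lens; pixels are square), "cx", "cy" (the principal point, pixels), "camera_from_world" (4x4, takes a point from world to camera coordinates). Camera axes: x right, y down, z forward; pixel columns grow to the right and rows downward; lengths in m; the calibration is good to about 2 mm. A picture is of the moment at which its call begins: read the wrist's pose just before it. calibration takes no time and is no camera call; for the wrist camera it gives the pose at the moment of the call.
- bot.job_done(): hands the job in; it is judged then, once.
The state is a dict: "time": time; "q": joint angles; "qd": joint speeds; "joint_efforts": joint torques, N m; "ee_pos": TCP position; "tcp_rot": TCP orientation; "wrist_force": force on the tool from outside, world axes, zero at the start; "torque": the same for the moment, N m; "opening": finger opening in m; "grasp_force": force on a finger pad.
Only numpy, scipy, OpenCV 4.12 (cv2) and the standard library are available. Lean on these libraries where they do the work, as an engineer would, in place of code of your own. Each camera call takes 0.05 s, during which the arm holds its last target. There are 200 camera calls.

## Working session

There is one attempt and no reset: what is moved stays moved. The work goes in short steps, Python scripts to look and compute and a shell command to move; the robot and the scene stay as the last step left them, time stands still between calls to the robot, and variables do not carry over. Pictures are saved under pics/ and viewed, at most 11 in all, crops included, and the job is handed in when it is done.

```bash
mkdir -p pics; cat > h.py <<'E'
import numpy as np, cv2
from workcell import bot
def snap(cam,name,crop=None,scale=1):
    c=bot.calibration(cam); im=bot.camera(cam)[:,:,::-1]
    np.save('pics/'+name+'.npy',im)
    import pickle; pickle.dump(c,open('pics/'+name+'.pkl','wb'))
    save(name,name,crop,scale); return im,c
def save(src,name,crop=None,scale=1):
    im=np.load('pics/'+src+'.npy')
    if crop: im=im[crop[1]:crop[3],crop[0]:crop[2]]
    cv2.imwrite('pics/'+name+'.png',cv2.resize(im,None,fx=scale,fy=scale,interpolation=cv2.INTER_CUBIC))
def ld(n):
    import pickle; return pickle.load(open('pics/'+n+'.pkl','rb'))
def f(c): return 192/np.tan(np.radians(c['vfov'])/2)
def proj(c,p):
    T=np.array(c['camera_from_world']); q=T[:3,:3]@np.array(p)+T[:3,3]
    return f(c)*q[:2]/q[2]+[c['cx'],c['cy']]
def ray(c,u,v,z):
    T=np.array(c['camera_from_world']); R=T[:3,:3]; o=-R.T@T[:3,3]
    d=R.T@np.array([(u-c['cx'])/f(c),(v-c['cy'])/f(c),1]); return o+d*(z-o[2])/d[2]
E
python3 - <<'E'
from h import *
a,c=snap('top','top0'); b,d=snap('scene','scene0')
cv2.imwrite('pics/both.png',cv2.resize(np.vstack([a,b]),(800,1200))[:1200]) if 0 else None
print(c,d,bot.get_obs())
E
```

```text
{'vfov': 57.34737614338462, 'cx': 259.09908892180493, 'cy': 194.87163655737754, 'camera_from_world': array([[-0.00898069, -0.99986414, -0.01382222,  0.05239149],
       [-0.98547744,  0.01119379, -0.16943703,  0.5470718 ],
       [ 0.16956873,  0.01209982, -0.98544408,  0.92131852],
       [ 0.        ,  0.        ,  0.        ,  1.        ]])} {'vfov': 46.771712008113255, 'cx': 255.83632697003617, 'cy': 199.45263682153112, 'camera_from_world': array([[ 0.81286348, -0.58225922,  0.01507211, -0.39190023],
       [-0.24234473, -0.36162966, -0.90027386,  0.25011209],
       [ 0.52964328,  0.72814709, -0.435063  ,  0.6833418 ],
       [ 0.        ,  0.        ,  0.        ,  1.        ]])} {'time': 0.1, 'q': array([6.31979524e+01, 5.00911614e+00, 1.00388500e+01, 9.50991703e+01,
       6.58513590e-05, 9.00009124e+01]), 'qd': array([ 0.02075668, -0.10417957,  0.13890094, -0.09764751, -0.00624759,
        0.03597995]), 'joint_efforts': array([-4.06958998e-04, -5.21558475e+01,  4.65654123e+01,  1.60465355e-02,
       -5.50459765e-05,  1.41775754e-06]), 'ee_pos': array([0.2479087 , 0.49073295, 0.23064147]), 'tcp_rot': array([-1.79930564e+02, -6.47455317e-05,  1.53197040e+02]), 'wrist_force': array([-0.29211308, -0.93353634, -0.11953237]), 'torque': array([-0.00218458,  0.0140715 , -0.03758512]), 'grasp_force': 0.0, 'opening': 0.0854664331152884}
```

View pics/top0.png

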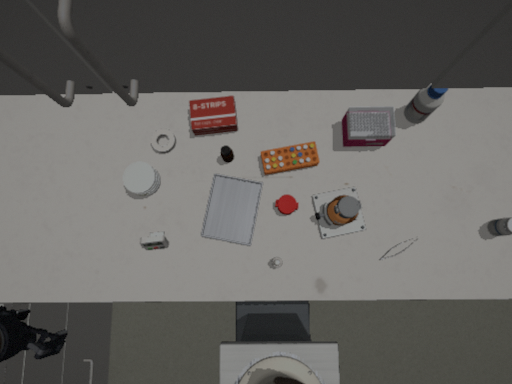

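View pics/scene0.png

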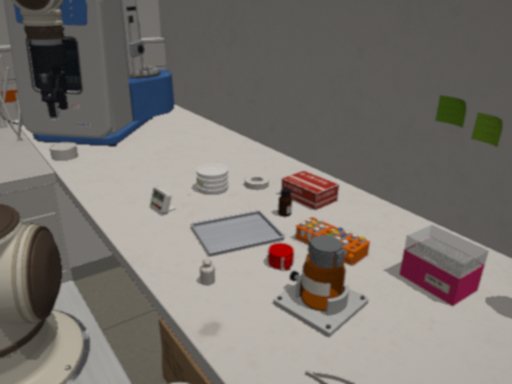

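Top view: the jar, with its grey cap, is at about (347,206). The red look-alike cap at (287,205) is to be left alone. The tray is at (232,210), bottle at (227,154), check weight at (276,263), timer at (153,241). Grey and on the jar, the item at (347,206) fits the description; I'll confirm it in a crop.

```bash
python3 - <<'E'
from h import *
t=np.load('pics/top0.npy'); s=np.load('pics/scene0.npy')
A=cv2.resize(t[170:250,300:380],(400,400),interpolation=cv2.INTER_CUBIC)
B=cv2.resize(s[230:330,270:370],(400,400),interpolation=cv2.INTER_CUBIC)
cv2.imwrite('pics/crop1.png',np.hstack([A,B]))
c=ld('top0')
print('cap top',ray(c,348,206,.132),'tray',ray(c,232,210,.01))
for p in [(209,176),(262,182),(250,244),(202,237)]: print(ray(c,*p,.01))
for p in [(287,205),(276,263),(227,154),(153,241)]: print(ray(c,*p,.03))
for p in [(313,194),(352,187),(365,230),(325,238)]: print('plate',ray(c,*p,.012))
E
```

```text
cap top [ 0.50232501 -0.17535994  0.132     ] tray [0.51112177 0.12484086 0.01      ]
[0.61109017 0.19197639 0.01      ]
[0.59151126 0.03858238 0.01      ]
[0.41471612 0.07400764 0.01      ]
[0.43550373 0.20903244 0.01      ]
[ 0.5209477 -0.0305664  0.03     ]
[0.36230406 0.00283516 0.03      ]
[0.67051873 0.13805539 0.03      ]
[0.42479738 0.34071989 0.03      ]
plate [ 0.55438419 -0.10663659  0.012     ]
plate [ 0.57343162 -0.21865077  0.012     ]
plate [ 0.45045577 -0.24833194  0.012     ]
plate [ 0.42928577 -0.13572511  0.012     ]
```

View pics/crop1.png

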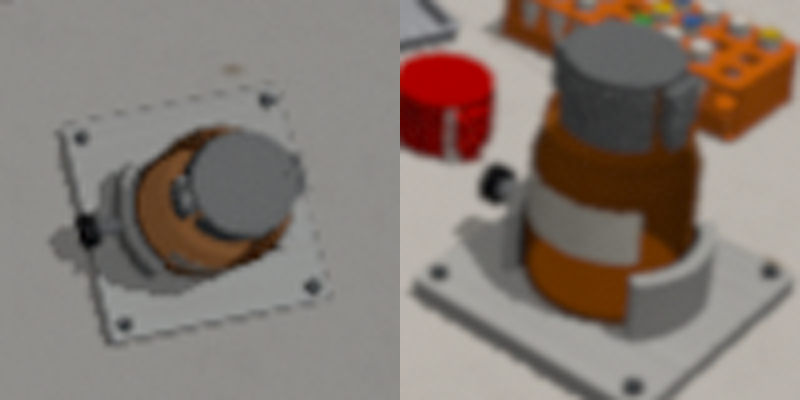

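The crop confirms it: the grey ribbed cap sits on the amber jar, with tabs at crop (180,195) and (298,175). That puts the cap yaw at about 10°. Moving above it.

```bash
python3 -m crank '[{"gripper":85,"travel":[-43,-40,-6],"twist":[0,0,0]},{"gripper":85,"travel":[-43,-40,-6],"twist":[0,0,0]},{"gripper":85,"travel":[-43,-40,-6],"twist":[0,0,0]},{"gripper":85,"travel":[-43,-40,-6],"twist":[0,0,0]},{"gripper":85,"travel":[-43,-40,-6],"twist":[0,0,0]},{"gripper":85,"travel":[-43,-40,-6],"twist":[0,0,0]},{"gripper":85,"travel":[-43,-40,-6],"twist":[0,0,0]},{"gripper":85,"travel":[-43,-40,-6],"twist":[0,0,0]},{"gripper":85,"travel":[-43,-40,-6],"twist":[0,0,0]},{"gripper":85,"travel":[-43,-40,-6],"twist":[0,0,0]},{"gripper":85,"travel":[-43,-40,-6],"twist":[0,0,0]},{"gripper":85,"travel":[0,0,0],"twist":[0,0,0]}]' 20
python3 - <<'E'
from h import *
o=bot.get_obs();print(o['q'],o['ee_pos'],o['tcp_rot'],o['wrist_force'])
im,c=snap('wrist','w1')
print(proj(c,[.5,-.178,.132]),c)
E
```

```text
time: 1.6
ee_pos: [0.4724, -0.1183, 0.2962]
tcp_rot: [-180.0, -0.1, 152.9]
wrist_force: [-1.0, 1.1, -0.3]
opening: 0.0851
grasp_force: 0.0
[-1.40454448e+01 -1.57930388e+00  1.06927062e+01  1.02369341e+02
 -2.28411235e-02  1.30235883e+01] [ 0.47237846 -0.11829234  0.29618869] [-1.79955813e+02 -8.96795344e-02  1.52930952e+02] [-0.98536613  1.12676477 -0.32189918]
[212.79177229 222.10247974] {'vfov': 58.139246008253636, 'cx': 256.01029166709384, 'cy': 187.188827952908, 'camera_from_world': array([[ 4.55458556e-01,  8.90256842e-01, -5.09055417e-04,
        -1.10341773e-01],
       [ 8.56704686e-01, -4.38137509e-01,  2.72199566e-01,
        -5.09032253e-01],
       [ 2.42104490e-01, -1.24411731e-01, -9.62240686e-01,
         3.12637394e-01],
       [ 0.00000000e+00,  0.00000000e+00,  0.00000000e+00,
         1.00000000e+00]])}
```

View pics/w1.png

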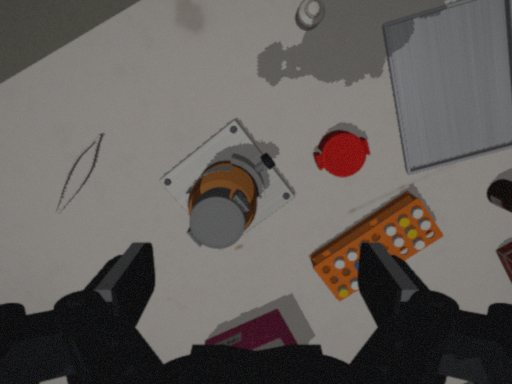

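Wrist view: cap top near (217,220), tabs near (240,198) and (195,232); tray in the upper right, red look-alike at (342,153). Enlarging.

```bash
python3 - <<'E'
from h import *
save('w1','w1c',(150,110,310,260),5)
E
```

```text
(no output)
```

View pics/w1c.png

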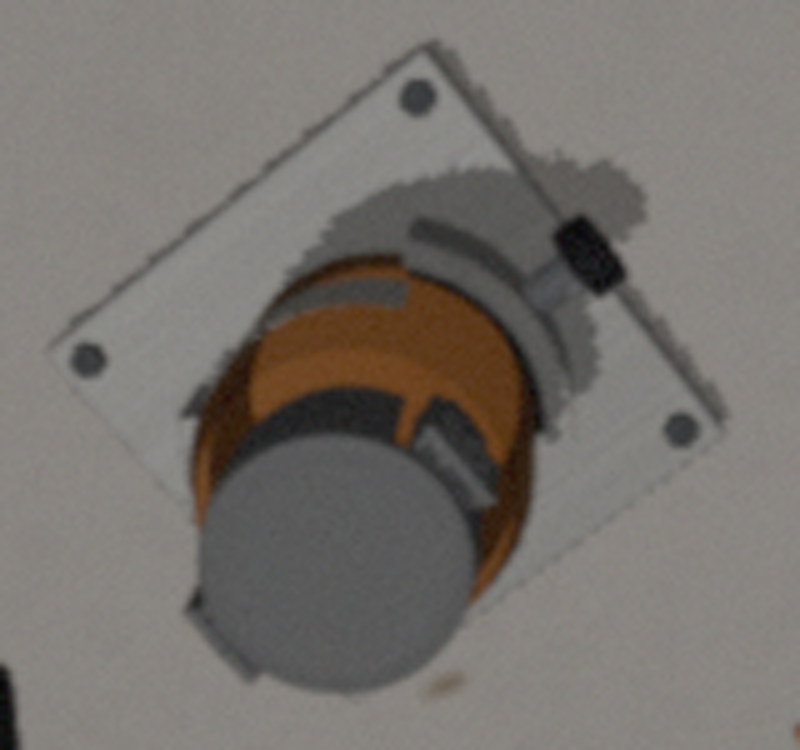

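```bash
python3 - <<'E'
from h import *
c=ld('w1'); P=lambda u,v,z: ray(c,150+u/5,110+v/5,z)
print('cap',P(338,563,.132))
A=P(188,612,.127);B=P(248,682,.127);C=P(430,428,.127);D=P(497,497,.127)
print(A,B,C,D,(A+B+C+D)/4)
for d in (B-A,D-C): print(np.degrees(np.arctan2(d[1],d[0])),np.linalg.norm(d))
m=(C+D-A-B)/2; print('axis',np.degrees(np.arctan2(m[1],m[0])),np.linalg.norm(m))
pl=[P(428,42,.012),P(728,420,.012),P(52,348,.012)]
for p in pl: print(p)
print('plate c',(pl[1]+pl[2])/2, [np.degrees(np.arctan2(*(p-pl[0])[[1,0]])) for p in pl[1:]],[np.linalg.norm(p-pl[0]) for p in pl[1:]])
s=[P(417,98,.012),P(88,360,.012),P(681,430,.012)];print('screws',(s[1]+s[2])/2,[np.degrees(np.arctan2(*(p-s[0])[[1,0]])) for p in s[1:]])
# tray corners visible
for p in [(384,24),(410,171)]: print(ray(c,*p,.01))
E
```

```text
cap [ 0.50252853 -0.17416866  0.132     ]
[ 0.49966418 -0.20661528  0.127     ] [ 0.51798116 -0.20357426  0.127     ] [ 0.48798241 -0.14690799  0.127     ] [ 0.50602967 -0.14197765  0.127     ] [ 0.50291435 -0.1747688   0.127     ]
9.426366879762588 0.018567705050717084
15.279822099612336 0.018708602683087223
axis 101.0246497701931 0.06179232355253893
[ 0.42939167 -0.12363524  0.012     ]
[ 0.54962993 -0.09974454  0.012     ]
[ 0.4535622  -0.24535225  0.012     ]
plate c [ 0.50159607 -0.17254839  0.012     ] [np.float64(11.238001495109446), np.float64(-78.7683320487425)] [np.float64(0.12258876871692637), np.float64(0.12409368969930128)]
screws [ 0.50350675 -0.17527073  0.012     ] [np.float64(-79.16230410296312), np.float64(10.983782452023549)]
[0.41305841 0.07642582 0.01      ]
[0.58895945 0.04311174 0.01      ]
```

```bash
python3 -m crank '[{"gripper":85,"travel":[0,0,0],"twist":[0,0,-0.167]},{"gripper":85,"travel":[0,0,0],"twist":[0,0,-0.167]},{"gripper":85,"travel":[0,0,0],"twist":[0,0,-0.167]},{"gripper":85,"travel":[0,0,0],"twist":[0,0,-0.167]},{"gripper":85,"travel":[-9.5,-30.5,0],"twist":[0,0,0]},{"gripper":85,"travel":[-9,-30,20],"twist":[0,0,0]},{"gripper":85,"travel":[0,0,40],"twist":[0,0,0]},{"gripper":85,"travel":[0,0,40],"twist":[0,0,0]},{"gripper":85,"travel":[0,0,20],"twist":[0,0,0]},{"gripper":85,"travel":[0,0,0],"twist":[0,0,0]}]' 20
python3 - <<'E'
from h import *
o=bot.get_obs();print(o['q'],o['ee_pos'],o['tcp_rot'])
im,c=snap('wrist','w2')
save('w2','w2c',(120,120,400,330),2.8)
print(proj(c,[.5025,-.1743,.132]),[proj(c,[.5025+r*np.cos(np.radians(101.2)),-.1743+r*np.sin(np.radians(101.2)),.127]) for r in(.0315,-.0315)])
E
```

```text
time: 2.9
ee_pos: [0.501, -0.1691, 0.176]
tcp_rot: [179.9, -0.1, -168.4]
wrist_force: [0.5, -0.4, 0.9]
opening: 0.0852
grasp_force: 0.0
[-1.86602970e+01  1.44187013e+00  2.52621508e-01  8.89721339e+01
  1.11049253e-02 -3.02189456e+01] [ 0.50101904 -0.16914042  0.17599332] [ 1.79909179e+02 -1.33862813e-01 -1.68441261e+02]
[245.12543208 215.04480541] [array([298.73728385, 212.34870711]), array([191.94761258, 211.82326784])]
```

View pics/w2c.png

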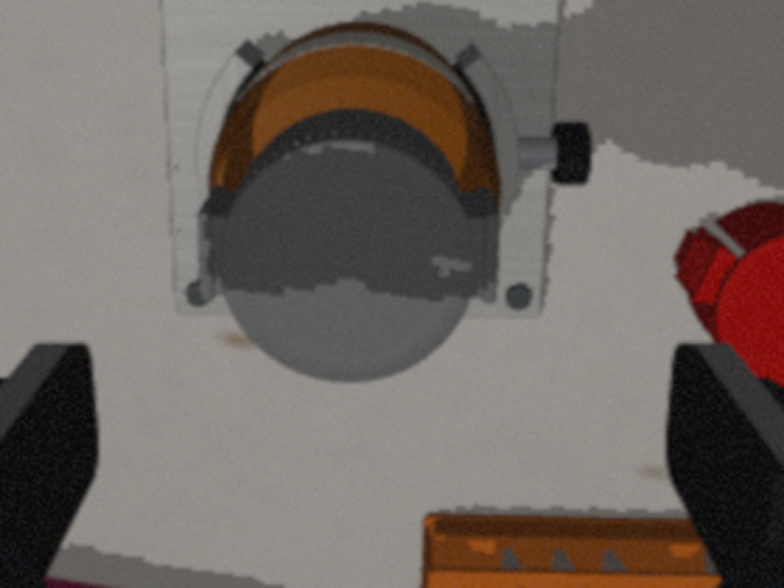

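The crop shows tab edges at about (191,212) and (298,212), and the cap top at (244,214). These match the predictions to within 1 px, so I'm descending with small corrections.

```bash
python3 -m crank '[{"gripper":85,"travel":[-0.5,-5.9,0],"twist":[0,0,0.006]},{"gripper":85,"travel":[0,0,15],"twist":[0,0,0]},{"gripper":85,"travel":[0,0,20],"twist":[0,0,0]},{"gripper":85,"travel":[0,0,20],"twist":[0,0,0]},{"gripper":85,"travel":[0,0,12],"twist":[0,0,0]},{"gripper":85,"travel":[0,0,5],"twist":[0,0,0]},{"gripper":85,"travel":[0,0,0],"twist":[0,0,0]},{"gripper":85,"travel":[0,0,0],"twist":[0,0,0]}]' 20
python3 - <<'E'
from h import *
for i in range(1):
  o=bot.get_obs();print(o['q'],o['ee_pos'],o['tcp_rot'],o['wrist_force'],o['torque'])
im,c=snap('wrist','w3',None,1.5)
E
```

```text
time: 3.95
ee_pos: [0.5039, -0.1765, 0.106]
tcp_rot: [-180.0, 0.1, -168.9]
wrist_force: [-0.1, 0.7, -1.4]
opening: 0.0848
grasp_force: 0.0
[-1.93069966e+01  2.09665299e+00 -6.79412479e+00  8.10483219e+01
  1.12634236e-03 -3.04302024e+01] [ 0.5039432  -0.17654155  0.106004  ] [-1.79970126e+02  5.30815767e-02 -1.68876780e+02] [-0.08834843  0.65319538 -1.37777118] [ 0.00301397 -0.02065033 -0.0390065 ]
```

View pics/w3.png

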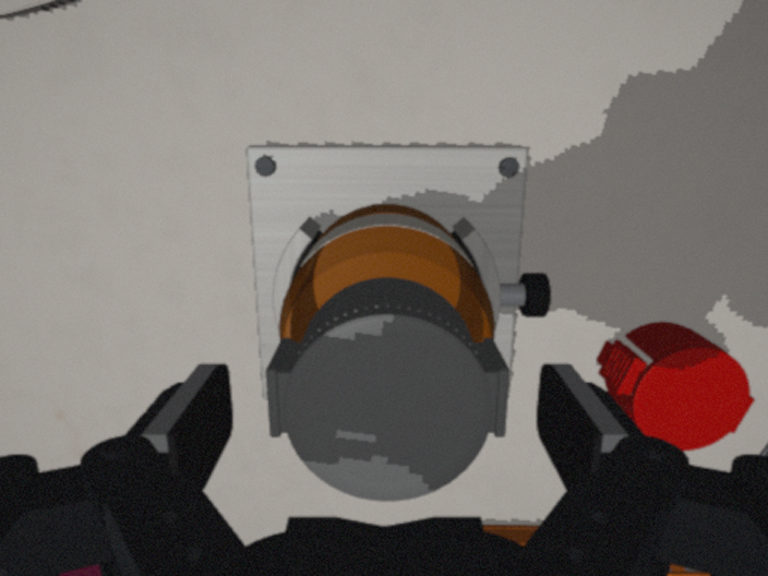

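Both fingers stand evenly about the tabs: pads at 232 and 538, tabs at 269 and 508. I'm shifting under 1 mm, lowering 3 mm and closing until contact.

```bash
python3 -m crank '[{"gripper":85,"travel":[0.5,0.9,3],"twist":[0,0,0]},{"gripper":60,"travel":[0,0,0],"twist":[0,0,0]},{"gripper":60,"travel":[0,0,0],"twist":[0,0,0]},{"gripper":60,"travel":[0,0,0],"twist":[0,0,0]},{"gripper":60,"travel":[0,0,0],"twist":[0,0,0]},{"gripper":60,"travel":[0,0,0],"twist":[0,0,0]}]' 18
python3 -c "
from workcell import bot
o=bot.get_obs();print(o)"
```

```text
time: 4.75
ee_pos: [0.503, -0.1757, 0.1025]
tcp_rot: [-180.0, 0.0, -168.9]
wrist_force: [-1.5, -0.5, 4.0]
opening: 0.06
grasp_force: 6.5
{'time': 4.75, 'q': array([-1.92478921e+01,  2.02467974e+00, -7.25901519e+00,  8.07032083e+01,
       -5.18837733e-03, -3.03760302e+01]), 'qd': array([-0.03791737,  0.15292499,  0.00154472, -0.06222924,  0.02576725,
       -0.11757847]), 'joint_efforts': array([ 4.51086927e-01, -4.68375349e+01,  4.53268254e+01, -6.53754193e-01,
        2.82296631e-01,  1.01436024e-03]), 'ee_pos': array([ 0.50297894, -0.17565468,  0.10247053]), 'tcp_rot': array([-1.79988901e+02,  8.67527139e-03, -1.68871862e+02]), 'wrist_force': array([-1.52698771, -0.51019362,  3.96040456]), 'torque': array([-0.16670757,  0.34811617, -0.0098847 ]), 'grasp_force': 6.535533964633942, 'opening': 0.059954529536704194}
```

```bash
python3 -m crank '[{"gripper":55,"travel":[0,0,0],"twist":[0,0,0]},{"gripper":52,"travel":[0,0,0],"twist":[0,0,0]},{"gripper":50,"travel":[0,0,0],"twist":[0,0,0]},{"gripper":50,"travel":[0,0,0],"twist":[0,0,0]}]' 18
python3 -c "
from workcell import bot
o=bot.get_obs();print(o['wrist_force'],o['torque'],o['grasp_force'],o['opening'])"
```

```text
time: 5.25
ee_pos: [0.5032, -0.1756, 0.1034]
tcp_rot: [-180.0, 0.1, -168.9]
wrist_force: [-3.8, 0.8, 12.0]
opening: 0.0515
grasp_force: 18.7
[-3.77930821  0.79741513 11.97804161] [0.10214885 0.78774465 0.0223701 ] 18.744774386286736 0.051498611186168504
```

```bash
python3 -m crank '[{"gripper":50,"travel":[0,0,-0.7],"twist":[0,0,0]},{"gripper":50,"travel":[0,0,0],"twist":[0,0,-0.04]},{"gripper":50,"travel":[0,0,0],"twist":[0,0,-0.04]},{"gripper":50,"travel":[0,0,0],"twist":[0,0,0]}]' 18
python3 -c "
from workcell import bot
o=bot.get_obs();print(o['wrist_force'],o['torque'],o['grasp_force'],o['opening'],o['tcp_rot'])"
```

```text
time: 5.75
ee_pos: [0.5034, -0.1756, 0.1035]
tcp_rot: [-180.0, 0.1, -164.3]
wrist_force: [-0.8, -0.5, 6.4]
opening: 0.0524
grasp_force: 20.2
[-0.78253091 -0.52847336  6.35417703] [0.03828841 0.22041323 0.02441727] 20.164639502763748 0.05238287614167505 [-1.79973737e+02  6.36412756e-02 -1.64255338e+02]
```

```bash
python3 -m crank '[{"gripper":50,"travel":[0,0,-0.4],"twist":[0,0,-0.04]},{"gripper":50,"travel":[0,0,0],"twist":[0,0,-0.04]},{"gripper":50,"travel":[0,0,0],"twist":[0,0,-0.04]}]' 17.5
python3 - <<'E'
from h import *
o=bot.get_obs();print(o['wrist_force'],o['torque'],o['grasp_force'],o['opening'],o['tcp_rot'])
im,c=snap('wrist','w4',(100,80,420,320),2.4)
E
```

```text
time: 6.12
ee_pos: [0.5034, -0.1756, 0.1036]
tcp_rot: [-180.0, 0.1, -157.3]
wrist_force: [-0.0, 0.1, 5.1]
opening: 0.0524
grasp_force: 20.1
[-0.03192071  0.06050357  5.08575181] [ 0.04016219  0.0335741  -0.05879632] 20.104409605264664 0.05241374883836411 [-1.79977661e+02  5.24577061e-02 -1.57338678e+02]
```

View pics/w4.png

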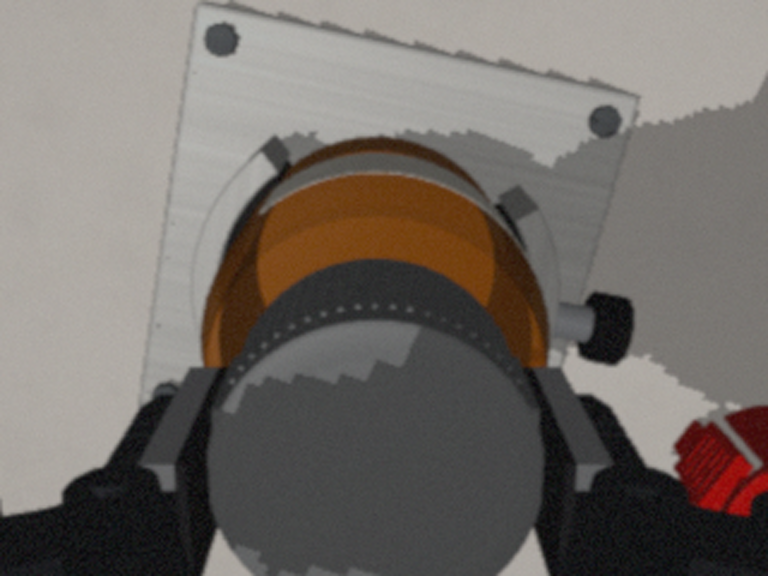

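The tabs are pressed flush between the pads and the cap is turning with the gripper, past the safety lugs.

```bash
python3 -m crank '[{"gripper":50,"travel":[0,0,0],"twist":[0,0,-0.04]},{"gripper":50,"travel":[0,0,0],"twist":[0,0,-0.04]},{"gripper":50,"travel":[0,0,0],"twist":[0,0,-0.04]},{"gripper":50,"travel":[0,0,0],"twist":[0,0,-0.04]},{"gripper":50,"travel":[0,0,0],"twist":[0,0,-0.04]},{"gripper":50,"travel":[0,0,0],"twist":[0,0,0]}]' 17.5
python3 -c "
from workcell import bot
o=bot.get_obs();print(o['wrist_force'],o['torque'],o['grasp_force'],o['opening'],o['tcp_rot'])"
python3 -m crank '[{"gripper":50,"travel":[0,0,0],"twist":[0,0,-0.035]},{"gripper":50,"travel":[0,0,0],"twist":[0,0,0]}]' 17.5
python3 -c "
from workcell import bot
o=bot.get_obs();print(o['wrist_force'],o['torque'],o['grasp_force'],o['opening'],o['tcp_rot'])"
```

```text
time: 6.92
ee_pos: [0.5033, -0.1756, 0.1036]
tcp_rot: [-180.0, 0.0, -146.0]
wrist_force: [-0.5, 0.8, 4.6]
opening: 0.0522
grasp_force: 20.1
[-0.46595156  0.84890559  4.60161973] [ 0.01752613 -0.1363682   0.08019646] 20.111940801143646 0.052194079169933766 [-1.79975021e+02  3.47130171e-02 -1.45993147e+02]
time: 7.18
ee_pos: [0.5032, -0.1756, 0.1035]
tcp_rot: [-180.0, 0.0, -143.9]
wrist_force: [0.5, 0.9, 4.5]
opening: 0.0521
grasp_force: 20.1
[0.48422658 0.94882489 4.45365584] [ 0.05253103 -0.14958299  0.02287647] 20.137672126293182 0.05214628825912552 [-1.79979536e+02  2.33377829e-02 -1.43922438e+02]
```

```bash
cat > chk.py <<'E'
import sys
from workcell import bot
o=bot.get_obs(); t=o['torque'][2]; e=o['joint_efforts'][5]
print('yaw %.2f q6 %.2f tz %.3f e6 %.3f fz %.1f open %.4f grip %.1f'%(o['tcp_rot'][2],o['q'][5],t,e,o['wrist_force'][2],o['opening'],o['grasp_force']))
sys.exit(abs(t)>.24 or abs(e)>.24)
E
python3 chk.py
python3 -m crank '[{"gripper":50,"travel":[0,0,0],"twist":[0,0,-0.02]},{"gripper":50,"travel":[0,0,0],"twist":[0,0,-0.02]},{"gripper":50,"travel":[0,0,0],"twist":[0,0,0]}]' 17.5 >/dev/null; python3 chk.py && python3 -m crank '[{"gripper":50,"travel":[0,0,0],"twist":[0,0,-0.02]},{"gripper":50,"travel":[0,0,0],"twist":[0,0,-0.02]}]' 17.5 >/dev/null; python3 chk.py
```

```text
yaw -143.92 q6 -55.32 tz 0.023 e6 -0.239 fz 4.5 open 0.0521 grip 20.1
yaw -141.65 q6 -57.59 tz -0.026 e6 -0.141 fz 5.5 open 0.0521 grip 20.1
yaw -141.65 q6 -57.59 tz -0.026 e6 -0.141 fz 5.5 open 0.0521 grip 20.1False
False
False
```

```bash
sed -i 's/^sys.exit.*/sys.exit(int(abs(t)>.25 or abs(e)>.33))/' chk.py
M() { :; }
python3 -m crank '[{"gripper":50,"travel":[0,0,0],"twist":[0,0,-0.02]},{"gripper":50,"travel":[0,0,0],"twist":[0,0,-0.015]},{"gripper":50,"travel":[0,0,0],"twist":[0,0,0]}]' >/dev/null; python3 chk.py && 
python3 -m crank '[{"gripper":50,"travel":[0,0,0],"twist":[0,0,-0.02]},{"gripper":50,"travel":[0,0,0],"twist":[0,0,-0.015]},{"gripper":50,"travel":[0,0,0],"twist":[0,0,0]}]' >/dev/null && python3 chk.py && 
python3 -m crank '[{"gripper":50,"travel":[0,0,0],"twist":[0,0,-0.02]},{"gripper":50,"travel":[0,0,0],"twist":[0,0,-0.015]},{"gripper":50,"travel":[0,0,0],"twist":[0,0,0]}]' >/dev/null && python3 chk.py
```

```text
yaw -139.66 q6 -59.59 tz -0.025 e6 -0.123 fz 4.6 open 0.0521 grip 20.1
yaw -137.65 q6 -61.60 tz 0.002 e6 -0.117 fz 5.2 open 0.0518 grip 20.1
yaw -135.65 q6 -63.60 tz -0.083 e6 -0.120 fz 5.1 open 0.0523 grip 20.2
```

```bash
sed -i 's/^sys.exit.*/sys.exit(int(abs(e)>.19))/' chk.py
python3 -m crank '[{"gripper":50,"travel":[0,0,0],"twist":[0,0,-0.02]},{"gripper":50,"travel":[0,0,0],"twist":[0,0,-0.015]},{"gripper":50,"travel":[0,0,0],"twist":[0,0,0]}]' >/dev/null; python3 chk.py && 
python3 -m crank '[{"gripper":50,"travel":[0,0,0],"twist":[0,0,-0.02]},{"gripper":50,"travel":[0,0,0],"twist":[0,0,-0.015]},{"gripper":50,"travel":[0,0,0],"twist":[0,0,0]}]' >/dev/null && python3 chk.py && 
python3 -m crank '[{"gripper":50,"travel":[0,0,0],"twist":[0,0,-0.02]},{"gripper":50,"travel":[0,0,0],"twist":[0,0,-0.015]},{"gripper":50,"travel":[0,0,0],"twist":[0,0,0]}]' >/dev/null && python3 chk.py && 
python3 -m crank '[{"gripper":50,"travel":[0,0,0],"twist":[0,0,-0.02]},{"gripper":50,"travel":[0,0,0],"twist":[0,0,-0.015]},{"gripper":50,"travel":[0,0,0],"twist":[0,0,0]}]' >/dev/null && python3 chk.py && 
python3 -m crank '[{"gripper":50,"travel":[0,0,0],"twist":[0,0,-0.02]},{"gripper":50,"travel":[0,0,0],"twist":[0,0,-0.015]},{"gripper":50,"travel":[0,0,0],"twist":[0,0,0]}]' >/dev/null && python3 chk.py && 
python3 -m crank '[{"gripper":50,"travel":[0,0,0],"twist":[0,0,-0.02]},{"gripper":50,"travel":[0,0,0],"twist":[0,0,-0.015]},{"gripper":50,"travel":[0,0,0],"twist":[0,0,0]}]' >/dev/null && python3 chk.py
```

```text
yaw -133.64 q6 -65.61 tz -0.003 e6 -0.123 fz 5.0 open 0.0522 grip 20.2
yaw -131.63 q6 -67.61 tz -0.007 e6 -0.120 fz 5.8 open 0.0526 grip 20.2
yaw -129.63 q6 -69.62 tz -0.051 e6 -0.124 fz 6.4 open 0.0522 grip 20.2
yaw -127.63 q6 -71.62 tz -0.001 e6 -0.127 fz 5.9 open 0.0522 grip 20.2
yaw -125.62 q6 -73.63 tz -0.002 e6 -0.119 fz 5.6 open 0.0521 grip 20.2
yaw -123.62 q6 -75.63 tz -0.042 e6 -0.119 fz 6.0 open 0.0522 grip 20.2
```

```bash
python3 -m crank '[{"gripper":50,"travel":[0,0,0],"twist":[0,0,-0.02]},{"gripper":50,"travel":[0,0,0],"twist":[0,0,-0.015]},{"gripper":50,"travel":[0,0,0],"twist":[0,0,0]}]' >/dev/null; python3 chk.py && 
python3 -m crank '[{"gripper":50,"travel":[0,0,0],"twist":[0,0,-0.02]},{"gripper":50,"travel":[0,0,0],"twist":[0,0,-0.015]},{"gripper":50,"travel":[0,0,0],"twist":[0,0,0]}]' >/dev/null && python3 chk.py && 
python3 -m crank '[{"gripper":50,"travel":[0,0,0],"twist":[0,0,-0.02]},{"gripper":50,"travel":[0,0,0],"twist":[0,0,-0.015]},{"gripper":50,"travel":[0,0,0],"twist":[0,0,0]}]' >/dev/null && python3 chk.py && 
python3 -m crank '[{"gripper":50,"travel":[0,0,0],"twist":[0,0,-0.02]},{"gripper":50,"travel":[0,0,0],"twist":[0,0,-0.015]},{"gripper":50,"travel":[0,0,0],"twist":[0,0,0]}]' >/dev/null && python3 chk.py && 
python3 -m crank '[{"gripper":50,"travel":[0,0,0],"twist":[0,0,-0.02]},{"gripper":50,"travel":[0,0,0],"twist":[0,0,-0.015]},{"gripper":50,"travel":[0,0,0],"twist":[0,0,0]}]' >/dev/null && python3 chk.py && 
python3 -m crank '[{"gripper":50,"travel":[0,0,0],"twist":[0,0,-0.02]},{"gripper":50,"travel":[0,0,0],"twist":[0,0,-0.015]},{"gripper":50,"travel":[0,0,0],"twist":[0,0,0]}]' >/dev/null && python3 chk.py &&
python3 -m crank '[{"gripper":50,"travel":[0,0,0],"twist":[0,0,-0.02]},{"gripper":50,"travel":[0,0,0],"twist":[0,0,-0.015]},{"gripper":50,"travel":[0,0,0],"twist":[0,0,0]}]' >/dev/null && python3 chk.py
```

```text
yaw -121.61 q6 -77.64 tz -0.023 e6 -0.119 fz 5.5 open 0.0527 grip 20.2
yaw -119.60 q6 -79.64 tz -0.029 e6 -0.119 fz 5.7 open 0.0524 grip 20.2
yaw -117.60 q6 -81.65 tz 0.008 e6 -0.119 fz 4.5 open 0.0520 grip 20.2
yaw -115.59 q6 -83.66 tz -0.000 e6 -0.119 fz 5.9 open 0.0518 grip 20.2
yaw -113.59 q6 -85.66 tz -0.028 e6 -0.119 fz 5.9 open 0.0524 grip 20.2
yaw -111.58 q6 -87.67 tz -0.023 e6 -0.118 fz 5.9 open 0.0522 grip 20.2
yaw -109.58 q6 -89.67 tz -0.036 e6 -0.118 fz 5.6 open 0.0522 grip 20.2
```

```bash
python3 -m crank '[{"gripper":50,"travel":[0,0,0],"twist":[0,0,-0.02]},{"gripper":50,"travel":[0,0,0],"twist":[0,0,-0.015]},{"gripper":50,"travel":[0,0,0],"twist":[0,0,0]}]' >/dev/null; python3 chk.py && 
python3 -m crank '[{"gripper":50,"travel":[0,0,0],"twist":[0,0,-0.02]},{"gripper":50,"travel":[0,0,0],"twist":[0,0,-0.015]},{"gripper":50,"travel":[0,0,0],"twist":[0,0,0]}]' >/dev/null && python3 chk.py && 
python3 -m crank '[{"gripper":50,"travel":[0,0,0],"twist":[0,0,-0.02]},{"gripper":50,"travel":[0,0,0],"twist":[0,0,-0.015]},{"gripper":50,"travel":[0,0,0],"twist":[0,0,0]}]' >/dev/null && python3 chk.py && 
python3 -m crank '[{"gripper":50,"travel":[0,0,0],"twist":[0,0,-0.02]},{"gripper":50,"travel":[0,0,0],"twist":[0,0,-0.015]},{"gripper":50,"travel":[0,0,0],"twist":[0,0,0]}]' >/dev/null && python3 chk.py && 
python3 -m crank '[{"gripper":50,"travel":[0,0,0],"twist":[0,0,-0.02]},{"gripper":50,"travel":[0,0,0],"twist":[0,0,-0.015]},{"gripper":50,"travel":[0,0,0],"twist":[0,0,0]}]' >/dev/null && python3 chk.py && 
python3 -m crank '[{"gripper":50,"travel":[0,0,0],"twist":[0,0,-0.02]},{"gripper":50,"travel":[0,0,0],"twist":[0,0,-0.015]},{"gripper":50,"travel":[0,0,0],"twist":[0,0,0]}]' >/dev/null && python3 chk.py &&
python3 -m crank '[{"gripper":50,"travel":[0,0,0],"twist":[0,0,-0.02]},{"gripper":50,"travel":[0,0,0],"twist":[0,0,-0.015]},{"gripper":50,"travel":[0,0,0],"twist":[0,0,0]}]' >/dev/null && python3 chk.py
```

```text
yaw -107.57 q6 -91.68 tz -0.021 e6 -0.125 fz 6.1 open 0.0522 grip 20.2
yaw -105.56 q6 -93.68 tz 0.010 e6 -0.123 fz 5.6 open 0.0521 grip 20.2
yaw -103.56 q6 -95.69 tz -0.027 e6 -0.121 fz 5.3 open 0.0520 grip 20.2
yaw -101.55 q6 -97.69 tz -0.034 e6 -0.119 fz 6.1 open 0.0526 grip 20.2
yaw -99.55 q6 -99.70 tz -0.018 e6 -0.118 fz 5.6 open 0.0522 grip 20.2
yaw -97.54 q6 -101.70 tz -0.083 e6 -0.126 fz 4.8 open 0.0521 grip 20.2
yaw -95.54 q6 -103.71 tz -0.011 e6 -0.125 fz 5.4 open 0.0525 grip 20.2
```

```bash
python3 -m crank '[{"gripper":50,"travel":[0,0,0],"twist":[0,0,-0.02]},{"gripper":50,"travel":[0,0,0],"twist":[0,0,-0.015]},{"gripper":50,"travel":[0,0,0],"twist":[0,0,0]}]' >/dev/null; python3 chk.py
python3 - <<'E'
from h import *
snap('wrist','w5',(100,80,420,320),2.4); snap('scene','s5')
E
```

```text
yaw -93.55 q6 -105.71 tz -0.172 e6 -0.222 fz 6.2 open 0.0523 grip 20.2
```

View pics/w5.png

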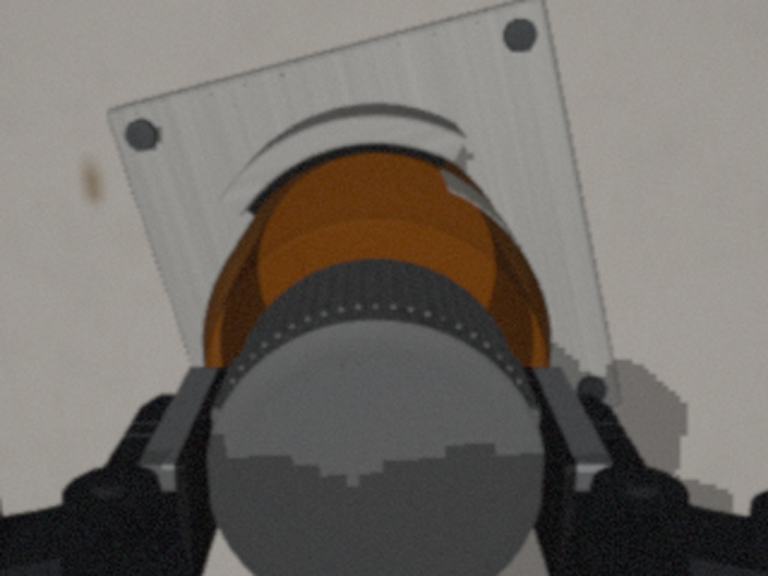

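The stop is felt at 75° (effort rose from 0.12 to 0.22 N·m), with the cap still squared in the pads. Now I'm lifting straight up.

```bash
python3 -m crank '[{"gripper":50,"travel":[0,0,-2],"twist":[0,0,0]},{"gripper":50,"travel":[0,0,-2],"twist":[0,0,0]},{"gripper":50,"travel":[0,0,0],"twist":[0,0,0]}]'; python3 chk.py
 python3 -m crank '[{"gripper":50,"travel":[0,0,-4],"twist":[0,0,0]},{"gripper":50,"travel":[0,0,-4],"twist":[0,0,0]}]' >/dev/null;python3 chk.py
```

```text
time: 17.02
ee_pos: [0.5027, -0.1756, 0.107]
tcp_rot: [180.0, 0.0, -93.5]
wrist_force: [0.3, -1.3, -1.1]
opening: 0.0522
grasp_force: 21.8
yaw -93.53 q6 -105.72 tz -0.155 e6 -0.099 fz -1.1 open 0.0522 grip 21.8
yaw -93.52 q6 -105.72 tz -0.026 e6 0.012 fz -0.8 open 0.0520 grip 21.8
```

```bash
python3 -m crank '[{"gripper":50,"travel":[0,0,-12],"twist":[0,0,0]},{"gripper":50,"travel":[0,0,-18],"twist":[0,0,0]},{"gripper":50,"travel":[0,0,-15],"twist":[0,0,0]},{"gripper":50,"travel":[-20,1,-4],"twist":[0,0,0]},{"gripper":50,"travel":[-35,1,0],"twist":[0,0,0]},{"gripper":50,"travel":[-42,1,0],"twist":[0,0,0]},{"gripper":50,"travel":[-42,1,0],"twist":[0,0,0]},{"gripper":50,"travel":[-42,1,0],"twist":[0,0,0]},{"gripper":50,"travel":[-42,1,0],"twist":[0,0,0]},{"gripper":50,"travel":[-35,1,0],"twist":[0,0,0]},{"gripper":50,"travel":[-25,1,0],"twist":[0,0,0]},{"gripper":50,"travel":[-15,0,0],"twist":[0,0,0]}]' >/dev/null
python3 -m crank '[{"gripper":50,"travel":[0,0,10],"twist":[0,0,0]},{"gripper":50,"travel":[0,0,20],"twist":[0,0,0]},{"gripper":50,"travel":[0,0,30],"twist":[0,0,0]},{"gripper":50,"travel":[0,0,20],"twist":[0,0,0]},{"gripper":50,"travel":[0,0,10],"twist":[0,0,0]},{"gripper":50,"travel":[0,0,0],"twist":[0,0,0]}]'; python3 chk.py
python3 - <<'E'
from h import *
o=bot.get_obs();print(o['ee_pos'],o['tcp_rot'])
snap('scene','s6',(150,130,350,280),4)
E
```

```text
time: 19.52
ee_pos: [0.5129, 0.1217, 0.0738]
tcp_rot: [179.9, -0.0, -93.6]
wrist_force: [-0.4, 0.5, -1.0]
opening: 0.052
grasp_force: 21.8
yaw -93.57 q6 -73.08 tz 0.011 e6 -0.005 fz -1.0 open 0.0520 grip 21.8
[0.51292589 0.12171372 0.07381619] [ 1.79939100e+02 -2.36120714e-02 -9.35711219e+01]
```

View pics/s6.png

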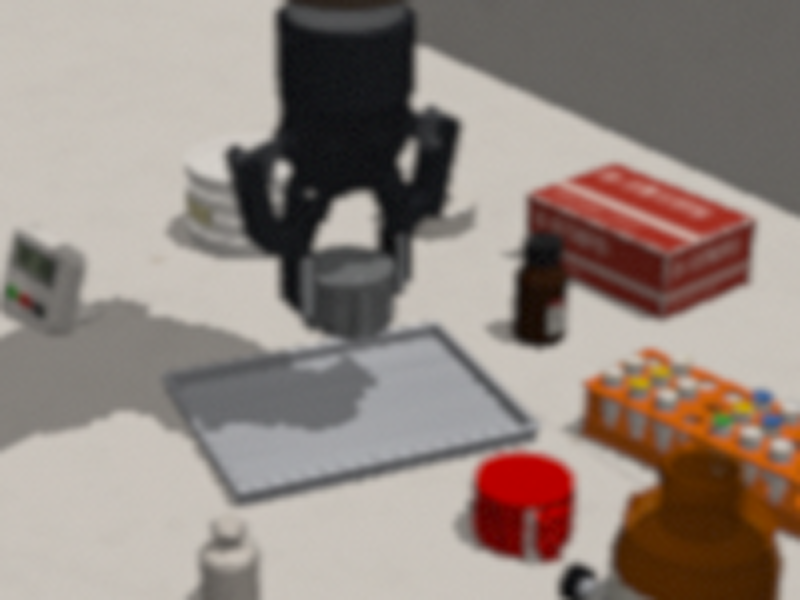

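The cap is held level above the tray, and the bare jar neck is at the lower right. Lowering to just above the floor, then feeling for contact.

```bash
python3 -m crank '[{"gripper":50,"travel":[-6,0,10],"twist":[0,0,0]},{"gripper":50,"travel":[0,0,20],"twist":[0,0,0]},{"gripper":50,"travel":[0,0,18],"twist":[0,0,0]},{"gripper":50,"travel":[0,0,10],"twist":[0,0,0]},{"gripper":50,"travel":[0,0,2],"twist":[0,0,0]},{"gripper":50,"travel":[0,0,0],"twist":[0,0,0]}]'; python3 chk.py
python3 -m crank '[{"gripper":50,"travel":[0,0,1],"twist":[0,0,0]},{"gripper":50,"travel":[0,0,0],"twist":[0,0,0]}]' >/dev/null; python3 chk.py
```

```text
time: 20.32
ee_pos: [0.5139, 0.1284, 0.0147]
tcp_rot: [-180.0, 0.0, -93.5]
wrist_force: [-0.0, 0.6, -0.6]
opening: 0.0518
grasp_force: 21.8
yaw -93.53 q6 -72.44 tz 0.017 e6 0.001 fz -0.6 open 0.0518 grip 21.8
yaw -93.53 q6 -72.45 tz -0.007 e6 0.000 fz -0.9 open 0.0522 grip 21.8
```

```bash
sed -i 's/^sys.exit.*/print(o["ee_pos"][2]); sys.exit(int(o["wrist_force"][2]>1.5))/' chk.py
python3 -m crank '[{"gripper":50,"travel":[0,0,1.2],"twist":[0,0,0]},{"gripper":50,"travel":[0,0,0],"twist":[0,0,0]}]' >/dev/null; python3 chk.py &&
python3 -m crank '[{"gripper":50,"travel":[0,0,0.8],"twist":[0,0,0]},{"gripper":50,"travel":[0,0,0],"twist":[0,0,0]}]' >/dev/null && python3 chk.py &&
python3 -m crank '[{"gripper":50,"travel":[0,0,0.7],"twist":[0,0,0]},{"gripper":50,"travel":[0,0,0],"twist":[0,0,0]}]' >/dev/null && python3 chk.py &&
python3 -m crank '[{"gripper":50,"travel":[0,0,0.7],"twist":[0,0,0]},{"gripper":50,"travel":[0,0,0],"twist":[0,0,0]}]' >/dev/null && python3 chk.py &&
python3 -m crank '[{"gripper":50,"travel":[0,0,0.7],"twist":[0,0,0]},{"gripper":50,"travel":[0,0,0],"twist":[0,0,0]}]' >/dev/null && python3 chk.py &&
python3 -m crank '[{"gripper":50,"travel":[0,0,0.7],"twist":[0,0,0]},{"gripper":50,"travel":[0,0,0],"twist":[0,0,0]}]' >/dev/null && python3 chk.py
```

```text
yaw -93.53 q6 -72.44 tz 0.019 e6 0.000 fz -0.6 open 0.0522 grip 21.8
0.012147296072688035
yaw -93.53 q6 -72.45 tz -0.072 e6 0.000 fz -0.4 open 0.0523 grip 21.8
0.011304129223056528
yaw -93.53 q6 -72.45 tz 0.022 e6 -0.000 fz -1.9 open 0.0518 grip 21.8
0.010623335113310865
yaw -93.53 q6 -72.45 tz -0.010 e6 -0.000 fz -0.8 open 0.0520 grip 21.8
0.00990408377538091
yaw -93.53 q6 -72.45 tz -0.022 e6 -0.000 fz -0.4 open 0.0518 grip 21.8
0.009202896788001062
yaw -93.53 q6 -72.45 tz -0.020 e6 0.001 fz 1.6 open 0.0520 grip 21.9
0.008815908198887747
```

```bash
python3 -m crank '[{"gripper":54,"travel":[0,0,0.3],"twist":[0,0,0]},{"gripper":56,"travel":[0,0,0.4],"twist":[0,0,0]},{"gripper":58,"travel":[0,0,0.4],"twist":[0,0,0]},{"gripper":60,"travel":[0,0,0.4],"twist":[0,0,0]},{"gripper":62,"travel":[0,0,0.4],"twist":[0,0,0]},{"gripper":64,"travel":[0,0,0.3],"twist":[0,0,0]},{"gripper":68,"travel":[0,0,0],"twist":[0,0,0]},{"gripper":85,"travel":[0,0,0],"twist":[0,0,0]},{"gripper":85,"travel":[0,0,0],"twist":[0,0,0]},{"gripper":85,"travel":[0,0,0],"twist":[0,0,0]}]'; python3 chk.py
```

```text
time: 23.32
ee_pos: [0.5137, 0.1283, 0.0064]
tcp_rot: [-180.0, -0.0, -93.5]
wrist_force: [-0.3, -0.1, -0.3]
opening: 0.085
grasp_force: 0.0
yaw -93.53 q6 -72.45 tz -0.000 e6 -0.000 fz -0.3 open 0.0850 grip 0.0
0.006394184690635463
```

```bash
python3 -m crank '[{"gripper":85,"travel":[0,0,-5],"twist":[0,0,0]},{"gripper":85,"travel":[0,0,-15],"twist":[0,0,0]},{"gripper":85,"travel":[0,0,-30],"twist":[0,0,0]},{"gripper":85,"travel":[0,0,-40],"twist":[0,0,0]},{"gripper":85,"travel":[0,0,-40],"twist":[0,0,0]},{"gripper":85,"travel":[0,0,-30],"twist":[0,0,0]},{"gripper":85,"travel":[0,0,-20],"twist":[0,0,0]},{"gripper":85,"travel":[0,0,0],"twist":[0,0,0]}]'
python3 - <<'E'
from h import *
snap('scene','s7',(150,130,400,310),3.2)
E
```

```text
time: 24.32
ee_pos: [0.5144, 0.1285, 0.1888]
tcp_rot: [-179.8, 0.1, -93.5]
wrist_force: [0.0, -0.1, -0.7]
opening: 0.0852
grasp_force: 0.0
```

View pics/s7.png

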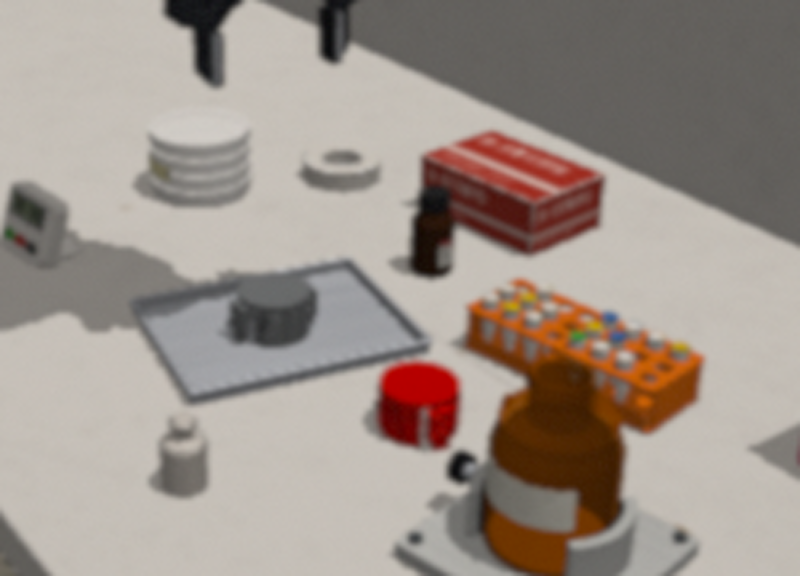

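The cap lies flat, top up, in the tray at crop (275,308). The jar neck is bare, and everything else is where it stood.

```bash
python3 -c "
from workcell import bot
print(bot.job_done())"
```

```text
the job is handed in; nothing more can be done
None
```

The jar is open: I squeezed the grey cap's tabs in, turned it about 75° anticlockwise to its stop and set it flat, top up, in the tray at about 24 s; grip read 20–22 N, slightly over the 20 N limit, and the job is handed in.

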